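# Fit the panel rest and stand a glued-up panel against it

### The arm

A 6-joint arm with a two-finger parallel gripper is mounted at the origin on the work surface. World frame = base frame: x ahead of the robot, y to its left, z up, the work surface at z = 0. Lengths are in mm, angles in rad, forces in N, time in s.
With the tool pointing down it reaches from about 375 to 975 mm from the base axis. Payload 3.8 kg.
Tool frame: the origin (TCP) lies on the centre line of the jaws, within the pads' length; the fingertips stand 22 mm ahead of it and the grasp point (between the pads) lies 3 mm ahead of it; z points along the fingers, y is the line along which they close (so a half turn about z gives the same grasp; the last joint's range is limited). The gripper opens to 88 mm and grips with 3 to 60 N. Pads are 18 mm wide; open, the fingers measure 123 mm over their backs; the gripper's body (75 mm by 187 mm) begins 45 mm behind the grasp point.
Start: joints at [1.177, 0.264, 1.604, -0, 1.274, -0.037], TCP at [235.76, 632.484, 260.706] pointing down, gripper open.
Joint ranges: [-2.63, 2.63], [-0.94, 2.18], [0.31, 2.57], [-1.31, 4.45], [0, 2.66], [-2.55, 2.55]. Speed limits (rad/s): [2.57, 2.57, 3.14, 3.14, 3.14, 3.14].

### API

Orientations are given as [roll, pitch, yaw] about the fixed x, y, z axes, in that order (R = Rz(yaw) Ry(pitch) Rx(roll)).
In Python, from rig import bot gives the robot as it stands. Calls block until the motion is done:
- bot.move_to(position, orientation): joint-space move of the TCP to a pose.
- bot.line_to(position, orientation=None, rate=150, f_stop=None): straight line of the TCP; orientation=None keeps the orientation; rate is the mean speed in mm/s. With f_stop (N) it stops when the force on the tool has changed by that much, and returns True; else False.
- bot.move_joints(angles): joint-space move.
- bot.ungrasp() and bot.gripper_close(grasp_force=None): open the fingers fully, or close them until they stop; grasp_force is the grip in N (None keeps the last).
- bot.sleep(seconds).
- bot.ik(position, orientation): joint angles nearest the present ones, or None.
- bot.grab_frame(name): name is "side" or "top"; returns (picture, depth): 480x640x3 uint8, red, green, blue; 480x640 float32, mm along the optical axis (not along the pixel's ray), 0 where there is no reading.
- bot.camera_info(name): a dict with "mtx" (3x3 intrinsics, pixels), "k1" (the pictures are not rectified: a ray, as slopes to the right and down, at radius r is drawn at 1 + k1 r^2 times it, then the intrinsics apply), "eye" and "attitude" of the camera in the world. Camera axes: x right, y down, z forward; pixel columns grow to the right and rows downward; lengths in mm; the calibration is good to about 2 mm. A picture is of the moment at which its call begins. camera_info takes no time and is no camera call.
A pose or a line that the arm cannot do raises bot.IKError and nothing moves.
- bot.job_done(): hands the job in; it is judged then, once.
Readings, each from a call of its own:
- bot.current_t(): time.
- bot.current_q(): joint angles.
- bot.current_joint_vel(): joint speeds.
- bot.current_effort(): joint torques, N m.
- bot.current_position(): TCP position.
- bot.current_orientation(): TCP orientation.
- bot.current_force(): force on the tool from outside, world axes, zero at the start.
- bot.current_ft_torque(): the same for the moment, N m.
- bot.current_width(): finger opening in mm.
- bot.current_gripper_force(): force on a finger pad.
Only numpy, scipy, OpenCV 4.12 (cv2) and the standard library are available. Lean on these libraries where they do the work, as an engineer would, in place of code of your own. Each camera call takes 0.05 s, during which the arm holds its last target. There are 200 camera calls.

### The job

The glued-up panel must not stay lying flat or it will cup. Fit the loose panel rest onto the four studs of the airing cradle, crossbar side towards the stop board and parallel to it, right down on the steel plate, and let go; slide the panel along its bearers until its edge is flat against the stop board; then, lifting at the opposite edge, tip the panel up on the edge at the stop and over until it leans against the rest's crossbar, square to it and roughly centred, with its foot still on the bearers at the stop. Do not let the panel drop or slam, and leave everything else on the bench where it is.

Things in the scene. Friction and masses are not known exactly. Their poses are not given: they have to be found in the camera images.
- cradle: Airing cradle, fixed on the bench; place and heading vary. Origin: on the bench (z 0), in the panel-side face of its stop board, mid-length. +x (level) points from the panel over the stop board to the studs, +y along the stop board, +z up. Dark wooden stop board: x 0 to 18 mm, y -120 to 120 mm, top 75 mm above the bench. Beyond it a steel plate 120 x 96 x 6 mm, centred at x 79 mm, with four studs.
- bearers (a point): Point on top of the cradle's bearers, midway between them, in the stop board's face: 45 mm above the cradle's origin, same axes. The two light wooden bearers are 30 mm wide, 45 mm high, centred at y -65 and +65 mm, and run from x -230 mm to 0. Between them (100 mm) and beyond their free ends is open bench.
- studs (a point): Centre of the four-stud pattern, on top of the cradle's steel plate (6 mm above the bench, 78 mm from the cradle's origin along its x); axes as the cradle's. Upright studs, 8 mm thick, 24 mm high, the last 5 mm tapered, at x -42 and +42 mm, y -30 and +30 mm from here.
- rest_grip (a point): Where to grip the loose panel rest, from above: there its grey 25 mm square post and the dark wooden crossbar (18 mm thick, 180 mm long along y, 36 mm high) screwed to the post's front (-x) face make a 43 mm block (along x), tops flush, 18 mm above this point. Rest: 235 mm tall, 0.79 to 0.97 kg. Starts upright at the robot's right (-y), in one of three places shared with tin and bowl, any heading.
- rest_base (a point): Centre of the underside of the rest's base plate; rest_grip lies at x -9, z 217 mm from it, same axes (z up, the crossbar on the -x side). Steel plate 110 (x) x 84 (y) x 6 mm, post in its middle, four 12 mm holes at x -42 and +42, y -30 and +30 mm. Fully home and the right way round, this point lies at studs with the same axes.
- panel_center (a point): Centre of the glued-up wooden panel, 250 (x) x 200 (y) x 18 mm (z), 0.44 to 0.64 kg, four staves. It starts lying on the bearers, underside 45 mm above the bench, a little askew. Its x axis points from foot edge to top edge: opposite to the cradle's x while it lies, upwards when it stands. Its z points up while it lies.
- panel_foot (a point): Middle of the panel's foot edge (its end face, mid-thickness), 125 mm from the panel's centre: the edge that starts 30 to 60 mm short of the stop board, and on which the panel is to stand.
- panel_top (a point): Middle of the panel's opposite, top edge (end face, mid-thickness), 125 mm from its centre. It overhangs the bearers' free ends (by 20 mm once the panel is home at the stop), its underside 45 mm clear of the bench, so that fingertips fit under it.
- oil_tin: Bystander, to be left alone: steel tin, 72 mm wide, 105 mm tall. Origin: centre of its underside.
- bowl: Bystander, to be left alone: small turned wooden bowl, 110 mm wide, 48 mm tall. Origin: centre of its underside.
- cork_block: Bystander, to be left alone: cork sanding block 105 x 60 x 35 mm, lying on the bench beyond the cradle's far side. Origin: centre of its underside.
- try_square: Bystander, to be left alone: try square lying on the bench beyond the cradle's far side, next to the cork block: wooden stock 115 mm, steel blade 150 mm, 18 mm high. Origin: centre of its underside.
- screw_jar: Bystander, to be left alone: glass jar with a steel cap, 68 mm wide, 85 mm tall, standing on the bench beyond the far end of the stop board. Origin: centre of its underside.
- chisel: Bystander, to be left alone: bench chisel lying on the bench near the robot, 250 mm long. Origin: centre of its underside.
Things that resemble listed ones, but are neither listed nor needed, are in the scene too. What is shaped like the part that bears rest_grip but orange is not meant.

How it is judged:
By the outcome, as a careful person would: the job done as asked, in the order asked, and still so for the second after the job is handed in, with the robot touching nothing.
It also fails if it takes over 72 s, if anything falls off the work surface, if the arm or the gripper's body presses on something with over 40 N, if the wrist force passes 120 N, or if a joint passes its speed limit or range.

## Working session

There is one attempt and no reset: what is moved stays moved. The work goes in short steps, each a Python script; the robot and the scene stay as the last script left them, time stands still between calls to the robot, and variables do not carry over. Pictures are saved under pics/ and viewed, at most 10 in all, crops included, and the job is handed in when it is done.

```bash
ls; mkdir -p pics; python3 - <<'E'
from rig import bot
import cv2,numpy as np
for n in("top","side"):
    p,d=bot.grab_frame(n); cv2.imwrite(f"pics/{n}0.png",p[:,:,::-1]); np.savez(f"{n}0.npz",p=p,d=d)
    c=bot.camera_info(n); print(n,{k:np.round(np.array(v),4).tolist() for k,v in c.items()},(d>0).mean())
E
```

```text
pics
top {'mtx': [[474.9874, 0.0, 309.28], [0.0, 474.9874, 237.7091], [0.0, 0.0, 1.0]], 'k1': -0.107, 'eye': [391.7959, -87.4241, 1133.4968], 'attitude': [-3.0388, -0.0133, -1.5938]} 0.9959928385416666
side {'mtx': [[496.3254, 0.0, 316.7109], [0.0, 496.3254, 240.4205], [0.0, 0.0, 1.0]], 'k1': -0.0898, 'eye': [422.6764, 566.4894, 747.8197], 'attitude': [-2.3182, -0.0084, -3.0245]} 0.9959440104166667
```

View pics/top0.png

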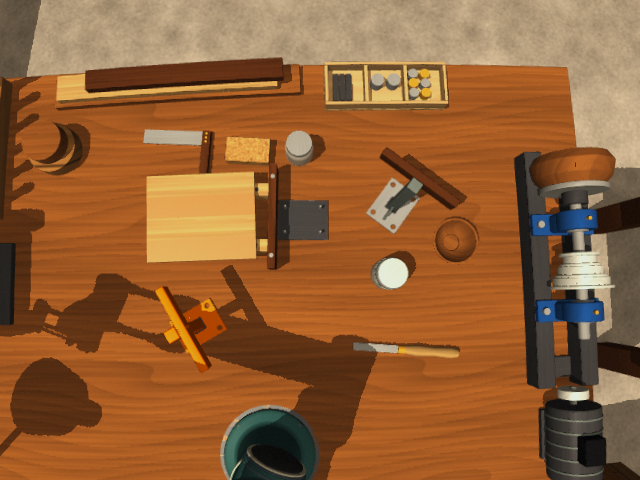

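View pics/side0.png

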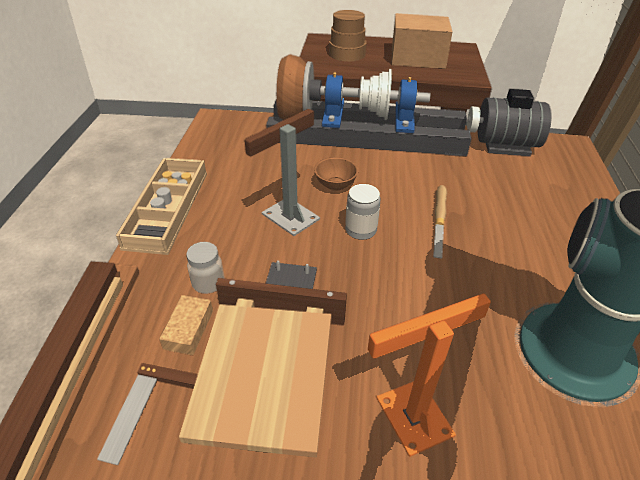

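The top view shows two rest-shaped parts: the grey rest with its dark crossbar at (422,180) and base at (392,207), and the orange one at (190,330). I choose the grey one. The panel is at (202,218), the stop board at (272,217), the studs' plate at (303,220), the tin at (390,272), the bowl at (456,240) and the jar at (299,147).

```bash
cat > h.py <<'E'
import numpy as np,cv2
from rig import bot
from scipy.spatial.transform import Rotation as R
def cam(n):
    c=bot.camera_info(n); return np.array(c["mtx"]),np.array([c["k1"],0,0,0.]),np.array(c["eye"]),R.from_euler("xyz",c["attitude"]).as_matrix()
def rays(n,uv):
    K,k,e,A=cam(n); s=cv2.undistortPoints(np.float64(uv).reshape(-1,1,2),K,k)[:,0]
    return e,np.c_[s,np.ones(len(s))]@A.T
def onplane(n,uv,z):
    e,r=rays(n,uv); return e+r*((z-e[2])/r[:,2:])
def cloud(n,d):
    v,u=np.mgrid[:480,:640]; e,r=rays(n,np.c_[u.ravel(),v.ravel()])
    return (e+r*d.reshape(-1,1)).reshape(480,640,3)
def rect(n,m,z,name=""):
    k,l,s,c=cv2.connectedComponentsWithStats(m.astype(np.uint8)); i=1+s[1:,4].argmax()
    uv=np.argwhere(l==i)[:,::-1]; p=onplane(n,uv,z)[:,:2].astype(np.float32)
    r=cv2.minAreaRect(p); b=cv2.boxPoints(r); e=[b[1]-b[0],b[2]-b[1]]; L=max(e,key=np.linalg.norm)
    print(name,n,"c",np.round(r[0],1),"size",np.round(r[1],1),"long-axis deg",round(np.degrees(np.arctan2(L[1],L[0]))%180,2),"px",len(uv),"mean",p.mean(0).round(1))
    return np.array(r[0]),np.arctan2(L[1],L[0])
def project(n,P):
    K,k,e,A=cam(n); q=(np.atleast_2d(P)-e)@A
    return cv2.projectPoints(q,np.zeros(3),np.zeros(3),K,k)[0][:,0]
E
python3 - <<'E'
from h import *
for n in("top","side"):
    z=np.load(n+"0.npz"); p=z["p"].astype(int); d=z["d"]; X=cloud(n,d); h=X[...,2]; x,y=X[...,0],X[...,1]
    r,g,b=p[...,0],p[...,1],p[...,2]
    zone=(x>250)&(x<800)
    print(n,"bench z",np.median(h[zone&(abs(h)<15)]))
    rect(n,(h>228)&(h<243)&(y<-150)&(r-b>20)&zone,235,"bar")
    rect(n,(h>225)&(h<243)&(y<-150)&(abs(r-b)<25)&zone,235,"posttop")
    rect(n,(h>-3)&(h<14)&(y<-200)&(abs(r-b)<30)&(r>90)&zone&(x>450),6,"restplate")
    rect(n,(h>56)&(h<69)&(y<400)&(y>-40)&(r>150)&zone,63,"panel")
    rect(n,(h>69)&(h<82)&(y<60)&(y>-100)&(r<150)&(r-b>20)&zone&(x>380),75,"stop")
    rect(n,(h>-3)&(h<13)&(y<0)&(y>-170)&(abs(r-b)<20)&(r<110)&zone&(x>380),6,"plate")
    rect(n,(h>20)&(h<36)&(y<0)&(y>-170)&(abs(r-b)<30)&zone&(x>380),30,"studs")
p=cv2.imread("pics/top0.png"); s=cv2.imread("pics/side0.png")
a=cv2.resize(p[130:250,355:475],(480,480),interpolation=2); b=cv2.resize(p[185:255,250:340],(310,241),interpolation=2); c=cv2.resize(s[250:300,255:330],(310,207),interpolation=2)
o=np.zeros((480,790,3),np.uint8); o[:,:480]=a; o[:241,480:]=b; o[245:452,480:]=c; cv2.imwrite("pics/crop1.png",o)
E
```

```text
top bench z -0.25700410396757434
bar top c [ 597.8 -320.7] size [179.6  20.7] long-axis deg 51.67 px 863 mean [ 598.2 -320.6]
posttop top c [ 581.4 -307.6] size [24.6 26.7] long-axis deg 139.48 px 166 mean [ 581.6 -307.5]
restplate top c [ 585.9 -340.7] size [ 4. 29.] long-axis deg 122.21 px 21 mean [ 586.6 -342. ]
panel top c [556.2 144. ] size [201.  250.3] long-axis deg 91.25 px 9323 mean [554.8 143.1]
stop top c [554.3 -20.7] size [ 18.2 239.4] long-axis deg 178.17 px 818 mean [553.1 -20.7]
plate top c [551.9 -89.8] size [117.7  94.4] long-axis deg 88.44 px 1857 mean [551.4 -89.9]
studs top c [579.5 -30.5] size [ 0.  33.3] long-axis deg 179.13 px 15 mean [579.5 -30.5]
side bench z 1.046198522039731
bar side c [ 596.  -315.5] size [182.4  27.6] long-axis deg 52.32 px 518 mean [ 599.  -313.7]
posttop side c [ 579.5 -300.9] size [37.2 35.7] long-axis deg 53.18 px 144 mean [ 580.2 -300.4]
restplate side c [ 581.8 -307.7] size [ 87.1 115. ] long-axis deg 142.15 px 794 mean [ 580.2 -297.4]
panel side c [554.9 145.6] size [200.8 253.5] long-axis deg 91.08 px 17352 mean [553.2 157.8]
stop side c [552.3 -16.1] size [ 25.1 238.4] long-axis deg 178.25 px 1193 mean [550.1 -17.1]
plate side c [ 549.2 -119.9] size [60.6 95.2] long-axis deg 178.15 px 943 mean [ 548.8 -117.7]
studs side c [715.2 -54.8] size [54.1 27.2] long-axis deg 4.55 px 137 mean [711.2 -53.1]
```

View pics/crop1.png

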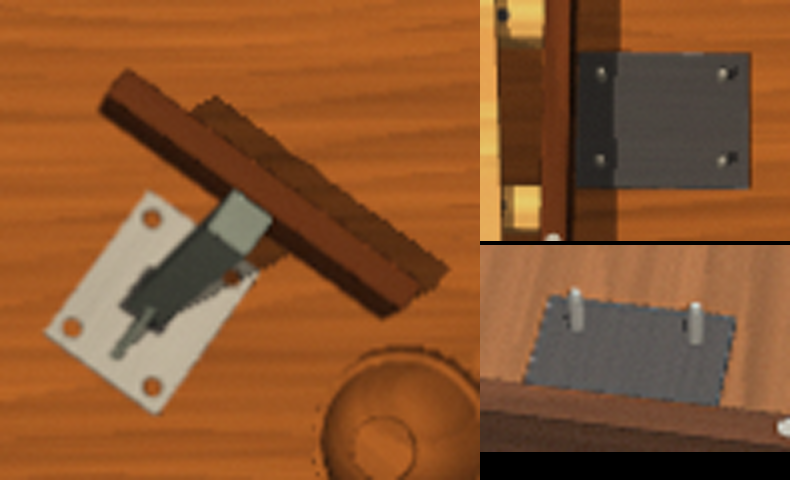

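The crop confirms the choice: a grey post, a dark crossbar and a light base plate with four holes. The measured sizes match those given (bar 180x20, post 25, stop 239x18, panel 250x201). Next I grasp the rest and carry it over the studs.

```bash
cat >> h.py <<'E'
YC=np.radians(-91.8); xc=np.array([np.cos(YC),np.sin(YC),0]); yc=np.array([-xc[1],xc[0],0]); zc=np.array([0,0,1.])
E
python3 - <<'E'
from h import *
uv=np.array([[285.1,206.2],[320.6,206.8],[284.8,231.5],[320.6,231.5]])
s=onplane("top",uv,30); print(s.round(1).tolist(), s.mean(0)); 
G=np.array([588.3,-313.0,220]); S=np.array([552.0,-89.4])
q=bot.current_q()
best=None
for o in(51.7,-128.3):
    for f in (o+126.5,o-233.5):
        f=(f+180)%360-180
        a=bot.ik(G+[0,0,60],[np.pi,0,np.radians(o)]); b=bot.ik(np.r_[S-9*xc[:2],300],[np.pi,0,np.radians(f)])
        print(o,f,None if a is None else np.round(a,2),None if b is None else np.round(b,2))
for o in (0,90,180,-90):
    a=bot.ik(G+[0,0,60],[np.pi,0,np.radians(o)]); print(o,None if a is None else np.round(a,2))
E
```

```text
[[580.9, -49.6, 30.0], [577.8, -133.1, 30.0], [521.1, -47.9, 30.0], [519.3, -131.6, 30.0]] [549.75881822 -90.54221174  30.        ]
51.7 178.2 [-0.53  0.24  1.6  -0.    1.3   0.14] [-0.19  0.02  1.81  0.    1.31 -1.73]
51.7 178.2 [-0.53  0.24  1.6  -0.    1.3   0.14] [-0.19  0.02  1.81  0.    1.31 -1.73]
-128.3 -1.8000000000000114 None [-0.19  0.02  1.81 -0.    1.31  1.41]
-128.3 -1.8000000000000114 None [-0.19  0.02  1.81 -0.    1.31  1.41]
0 [-0.53  0.24  1.6  -0.    1.3   1.04]
90 [-0.53  0.24  1.6   0.    1.3  -0.53]
180 [-0.53  0.24  1.6   0.    1.3  -2.1 ]
-90 None
```

```bash
python3 - <<'E'
from h import *
O=[np.pi,0,np.radians(51.7)]; G=np.array([588.3,-313.0,220])
bot.move_to(G+[0,0,70],O); bot.line_to(G,O,rate=120)
bot.gripper_close(50); print(bot.current_width(),bot.current_force(),bot.current_t())
bot.line_to(G+[0,0,100],rate=120)
O2=[np.pi,0,np.radians(178.2)]; S=np.array([551.2,-89.8])
bot.move_to(np.r_[S-9*xc[:2],320],O2); bot.line_to(np.r_[S-9*xc[:2],263],rate=80)
print(bot.current_width(),bot.current_force(),bot.current_t())
for n in("top","side"):
    p,d=bot.grab_frame(n); np.savez(n+"1.npz",p=p,d=d); cv2.imwrite(f"pics/{n}1.png",p[:,:,::-1])
a,b=[cv2.imread(f"pics/{n}1.png") for n in("top","side")]
print(project("top",[552,-89,30]),project("side",[552,-89,30]))
o=np.zeros((450,800,3),np.uint8); o[:,:395]=cv2.resize(a[170:290,250:355],(395,450),interpolation=2); o[:,400:]=cv2.resize(b[200:320,240:347],(400,450),interpolation=2)
cv2.imwrite("pics/crop2.png",o)
E
```

```text
42.30748973464619 [ 1.88982612 -1.92500599 -0.01091984] 5.1
42.9456202793093 [ 0.51021187  0.67784213 -7.55875332] 8.5833
[[302.10227167 218.02681606]] [[287.29726128 277.67103248]]
```

View pics/crop2.png

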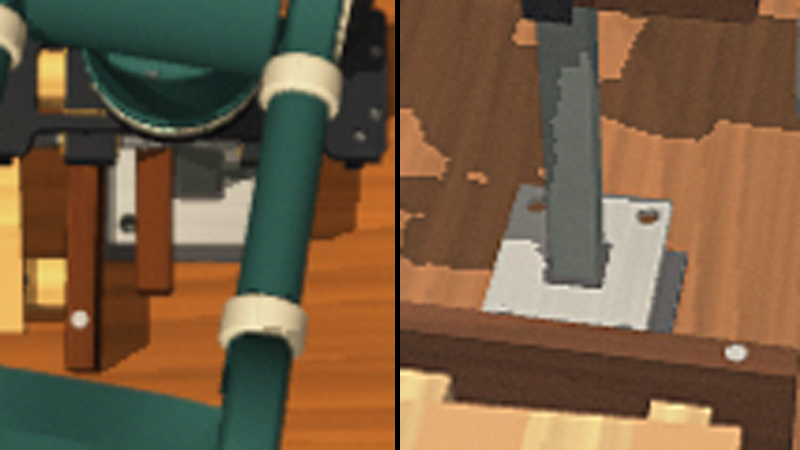

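The rest hovers above the plate. In the side view its far holes are at about (276.7,254.9) and (306.3,257.1); in the top view one near hole is at (284,229). I'll compare these with the stud tops.

```bash
python3 - <<'E'
from h import *
def blob(img,u,v,r,dark):
    g=img.astype(float).mean(2)[v-r:v+r+1,u-r:u+r+1]; m=np.median(g); w=np.clip((m-g) if dark else (g-m),0,None); w[w<.4*w.max()]=0
    k,l,s,c=cv2.connectedComponentsWithStats((w>0).astype(np.uint8)); i=1+s[1:,4].argmax(); w=w*(l==i)
    yy,xx=np.mgrid[-r:r+1,-r:r+1]; return np.array([u+(w*xx).sum()/w.sum(),v+(w*yy).sum()/w.sum()]),int((w>0).sum())
t0,s0=np.load("top0.npz")["p"],np.load("side0.npz")["p"]; t1,s1=np.load("top1.npz")["p"],np.load("side1.npz")["p"]
def rel(P,c): P=P[0]-np.r_[c,0]; return np.round([P@xc,P@yc],1)
c=np.array([551.2,-89.8])
for nm,n,im,(u,v),dark,z in [("hole","side",s1,(277,255),1,49),("hole","side",s1,(306,257),1,49),("hole","top",t1,(284,229),1,49),
   ("stud","top",t0,(285,206),0,29),("stud","top",t0,(321,207),0,29),("stud","top",t0,(285,231),0,29),("stud","top",t0,(321,231),0,29)]:
    uv,k=blob(im,u,v,4,dark); print(nm,n,uv.round(1),k,rel(onplane(n,[uv],z),c))
for w in([278.2,261.2],[307.0,264.2]): print("stud side top-end",rel(onplane("side",[w],30),c))
# plate edges of rest hovering
for n,p,d in(("side",s1,np.load("side1.npz")["d"]),("top",t1,np.load("top1.npz")["d"])):
    X=cloud(n,d);h=X[...,2]; p=p.astype(int)
    m=(h>42)&(h<56)&(abs(p[...,0]-p[...,2])<30)&(X[...,1]<-25)&(X[...,1]>-170)&(abs(X[...,0]-550)<60)
    q=onplane(n,np.argwhere(m)[:,::-1],49)-np.r_[c,0]; print(n,m.sum(),"x",np.percentile(q@xc,[0,1,99,100]).round(1),"y",np.percentile(q@yc,[0,1,99,100]).round(1))
bot_f=bot.current_position(); print(bot_f)
E
```

```text
hole side [277.  254.2] 14 [41.7 29.5]
hole side [305.8 257.4] 20 [ 41.9 -29.2]
hole top [284.3 228.9] 12 [-41.4 -27.7]
stud top [284.7 205.3] 3 [-42.   30.8]
stud top [320.  205.8] 5 [41.  30.3]
stud top [284.5 230.8] 6 [-41.6 -29.7]
stud top [319.8 231. ] 4 [ 40.9 -29.4]
stud side top-end [41.1 27.8]
stud side top-end [ 41.9 -31.5]
side 1145 x [-38.1 -37.4  54.9  56. ] y [-41.7 -40.8  42.7  43.7]
top 143 x [-60.8 -60.7  33.6  33.6] y [-55.8 -52.5  18.6  18.7]
[552.14677838 -80.9344997  264.02815419]
```

```bash
python3 - <<'E'
from h import *
p=np.array([551.48,-80.8,263])+xc*-0.3+yc*-1.8
bot.line_to(p,rate=40)
hit=bot.line_to(np.r_[p[:2],224],rate=35,f_stop=8); print(hit,bot.current_position(),bot.current_force(),bot.current_ft_torque(),bot.current_t())
if not hit:
    hit=bot.line_to(np.r_[p[:2],216],rate=15,f_stop=10); print(hit,bot.current_position(),bot.current_force(),bot.current_ft_torque(),bot.current_t())
E
```

```text
True [549.42818211 -80.05435367 226.10210319] [-1.05831638  1.67534761  7.42736418] [-0.20776218 -0.01070643 -0.07119205] 9.9083
```

Seated: TCP z is 226 with the load taken off, which is exactly home. I release, retreat, and go to the pre-push pose behind the panel's top edge.

```bash
cat >> h.py <<'E'
O0=np.array([554.5,-11.3,0])
def C(x,y,z): return O0+xc*x+yc*y+zc*z
E
python3 - <<'E'
from h import *
bot.ungrasp(); p=np.array(bot.current_position()); bot.line_to(p+[0,0,90],rate=150)
O=None
for f in(88.2,-91.8):
    o=[np.pi,0,np.radians(f)]; q=bot.ik(C(-312,0,62),o); print(f,None if q is None else np.round(q,2))
    if q is not None and (O is None or abs(q[5])<bq): O,bq=o,abs(q[5])
bot.move_to(C(-312,0,250),O)
for n in("top","side"):
    p,d=bot.grab_frame(n); np.savez(n+"2.npz",p=p,d=d); cv2.imwrite(f"pics/{n}2.png",p[:,:,::-1])
    p=p.astype(int); X=cloud(n,d); h=X[...,2]; r,b=p[...,0],p[...,2]; y=X[...,1]; zone=(X[...,0]>440)&(X[...,0]<670)
    rect(n,(h>233)&(h<249)&(y<-10)&(y>-150)&(r-b>20)&zone,241,"bar")
    rect(n,(h>5)&(h<19)&(y<-20)&(y>-170)&(abs(r-b)<30)&(r>90)&zone,12,"restplate")
print(bot.current_t())
b=cv2.imread("pics/side2.png"); a=cv2.imread("pics/top2.png")
o=np.zeros((450,800,3),np.uint8); o[:,:395]=cv2.resize(a[140:300,250:390],(395,450)); o[:,400:]=cv2.resize(b[100:340,200:413],(400,450)); cv2.imwrite("pics/crop3.png",o)
E
```

```text
88.2 [ 0.45  0.38  1.84 -0.    0.91  0.48]
-91.8 None
bar top c [550.9 -67.2] size [ 17.1 179.7] long-axis deg 178.88 px 884 mean [547.9 -67.6]
restplate top c [ 528.  -103.7] size [59.4 38.3] long-axis deg 88.76 px 223 mean [520.9 -98.6]
bar side c [547.4 -61.4] size [ 28.1 176.6] long-axis deg 178.33 px 1072 mean [545.2 -61.9]
restplate side c [ 522.4 -113.4] size [60.5 43. ] long-axis deg 88.4 px 346 mean [ 522.1 -114.4]
13.4667
```

View pics/crop3.png

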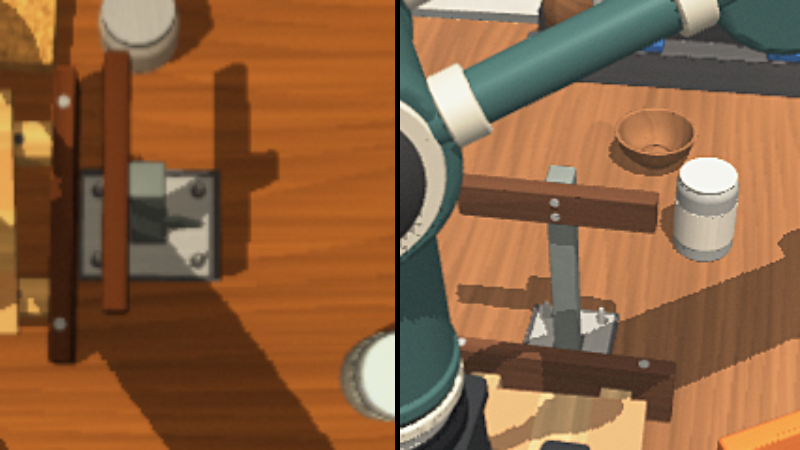

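The rest is home: its studs stick up through all four holes, and the crossbar is parallel to and on the stop side. Now I slide the panel.

```bash
python3 - <<'E'
from h import *
bot.line_to(C(-312,0,62),rate=150)
hit=bot.line_to(C(-254,0,62),rate=35,f_stop=9); P=np.array(bot.current_position())-O0; print(hit,P@xc,P@yc,P[2],bot.current_force(),bot.current_t())
bot.line_to(C(P@xc-25,0,62),rate=100); bot.line_to(C(-300,0,240),rate=200)
for n in("top","side"):
    p,d=bot.grab_frame(n); np.savez(n+"3.npz",p=p,d=d); p=p.astype(int); X=cloud(n,d); h=X[...,2]
    m=(h>56)&(h<69)&(X[...,1]<300)&(X[...,1]>-40)&(p[...,0]>150)&(abs(X[...,0]-555)<130)
    rect(n,m,63,"panel"); q=onplane(n,np.argwhere(m)[:,::-1],63)-O0; print(np.percentile(q@xc,[.2,99.8]).round(1),np.percentile(q@yc,[.2,99.8]).round(1))
# tilt feasibility
def tool(b,flip):
    d=np.cos(b)*xc-np.sin(b)*zc; e=np.sin(b)*xc+np.cos(b)*zc   # e: towards upper finger
    y=e*flip; return R.from_matrix(np.c_[np.cross(y,d),y,d]).as_euler("xyz")
for fl in(1,-1):
  for b in(35,40,50,70,90,107):
    th=np.radians(b if b>40 else 0); br=np.radians(b)
    d=np.cos(br)*xc-np.sin(br)*zc
    u=-np.cos(th)*xc+np.sin(th)*zc; pos=C(-18*np.sin(th),0,45)+250*u-d*3
    q=bot.ik(pos,tool(br,fl)); print(fl,b,None if q is None else np.round(q,2))
E
```

```text
True -260.7723559884492 -0.04761575767180047 61.868827367784796 [0.78020474 0.84961516 1.55848011] 16.2
panel top c [548.7 115.4] size [249.3 199.2] long-axis deg 87.78 px 4661 mean [511.7 133.3]
[-250.5   -2.5] [-108.9   89.4]
panel side c [547.6 115.4] size [255.6 201.1] long-axis deg 88.14 px 8948 mean [523.4 130.7]
[-2.532e+02  2.000e-01] [-111.    88.3]
1 35 None
1 40 [ 0.67  0.71  1.61 -0.63  1.49  2.55]
1 50 [ 0.54  0.34  1.69 -0.57  1.54  2.29]
1 70 [ 0.3   0.11  1.78 -0.34  1.38  1.99]
1 90 [-0.03  0.02  1.82 -0.    1.31  1.57]
1 107 [-0.33  0.06  1.81  0.29  1.36  1.2 ]
-1 35 [ 0.69  0.76  1.58 -0.66  1.56 -0.57]
-1 40 [ 0.67  0.71  1.61 -0.63  1.49 -0.59]
-1 50 [ 0.54  0.34  1.69 -0.57  1.54 -0.85]
-1 70 [ 0.3   0.11  1.78 -0.34  1.38 -1.15]
-1 90 [-0.03  0.02  1.82  0.    1.31 -1.57]
-1 107 [-0.33  0.06  1.81  0.29  1.36 -1.94]
```

```bash
python3 - <<'E'
from h import *
for n in("top","side"):
    z=np.load(n+"0.npz"); p=cv2.cvtColor(z["p"],cv2.COLOR_RGB2HSV); X=cloud(n,z["d"])
    m=(X[...,2]>90)&(X[...,2]<250)&(X[...,0]>150)&(X[...,0]<480)&(X[...,1]>0)&(X[...,1]<330)&(p[...,1]>150)
    q=X[m]-O0; print(n,m.sum(),"world x",np.percentile(X[m][:,0],[1,99]).round(),"y",np.percentile(X[m][:,1],[1,99]).round()," cradle y max",(q@yc).max().round(), "z",np.percentile(q[:,2],[1,50,99]).round())
    w=X[m]; a=w[w[:,0]>np.percentile(w[:,0],98)]; print(a.mean(0).round())
for x in(-125,-90,-160):
    q=bot.ik(C(x,-135,66),[np.pi,0,np.radians(178.2)]); print(x,C(x,-135,62).round(),None if q is None else np.round(q,2))
E
```

```text
top 1472 world x [242. 393.] y [ 96. 188.]  cradle y max -164.0 z [103. 233. 238.]
[394. 182. 226.]
side 4516 world x [238. 394.] y [103. 194.]  cradle y max -164.0 z [ 95. 225. 238.]
[394. 186. 223.]
-125 [423. 118.  62.] [ 0.21  0.04  2.27  0.    0.84 -1.32]
-90 [422.  83.  62.] [ 0.14  0.02  2.28  0.    0.84 -1.4 ]
-160 [425. 153.  62.] [ 0.29  0.06  2.24  0.    0.84 -1.25]
```

```bash
python3 - <<'E'
from h import *
O=[np.pi,0,np.radians(178.2)]
bot.move_to(C(-90,-124,290),O); 
hit=bot.line_to(C(-90,-124,64),rate=150,f_stop=12); print("descent",hit,bot.current_position(),bot.current_force())
if not hit:
    hit=bot.line_to(C(-90,-110,64),rate=30,f_stop=12); P=np.array(bot.current_position())-O0; print("push",hit,P@xc,P@yc,bot.current_force())
    bot.line_to(C(-90,-122,64),rate=80); bot.line_to(C(-90,-122,285),rate=200)
    O=[np.pi,0,np.radians(88.2)]
    bot.move_to(C(-300,0,200),O); bot.line_to(C(-285,0,62),rate=150)
    hit=bot.line_to(C(-252,0,62),rate=30,f_stop=9); P=np.array(bot.current_position())-O0; print(hit,P@xc,P@yc,bot.current_force())
    bot.line_to(C(-285,0,62),rate=100); bot.line_to(C(-330,0,200),rate=200)
    for n in("top","side"):
        p,d=bot.grab_frame(n); np.savez(n+"4.npz",p=p,d=d); p=p.astype(int); X=cloud(n,d); h=X[...,2]; cv2.imwrite(f"pics/{n}4.png",p[...,::-1])
        m=(h>56)&(h<69)&(X[...,1]<300)&(X[...,1]>-40)&(p[...,0]>150)&(abs(X[...,0]-555)<130)
        rect(n,m,63,"panel"); q=onplane(n,np.argwhere(m)[:,::-1],63)-O0; print(np.percentile(q@xc,[.2,99.8]).round(1),np.percentile(q@yc,[.2,99.8]).round(1))
print(bot.current_t())
E
```

```text
descent False [434.15477548  82.65944307  64.78891485] [ 0.32808468 -0.24974837  0.24017317]
push False -89.98773410099386 -110.3254632030554 [-3.27371518  0.6936244   2.63760993]
True -260.7516542402429 0.15383141484326768 [4.73682334e-04 9.59230354e-01 1.88627023e+00]
panel top c [530.6 117.1] size [247.5 140.2] long-axis deg 88.84 px 3209 mean [512.  148.7]
[-250.6   -1.3] [-98.9 101.3]
panel side c [556.2 114.6] size [255.3 197.6] long-axis deg 88.2 px 8622 mean [529.7  87.7]
[-251.5    0. ] [-100.7   92.2]
28.1[ WARN:0@21.536] global loadsave.cpp:1063 imwrite_ Unsupported depth image for selected encoder is fallbacked to CV_8U.
```

The panel is flush at the stop and centred to about 1 mm. Next come the hook under the edge, the lift and the grip.

```bash
cat >> h.py <<'E'
rad=np.radians
def frame(b):
    b=rad(b); d=np.cos(b)*xc-np.sin(b)*zc; e=np.sin(b)*xc+np.cos(b)*zc
    return d,e,R.from_matrix(np.c_[np.cross(-e,d),-e,d]).as_euler("xyz")
def panel(th,m=.7):
    t=rad(th); u=-np.cos(t)*xc+np.sin(t)*zc; n=np.sin(t)*xc+np.cos(t)*zc
    P=C(-18*np.sin(t)-m,0,45) if th<=90 else C(-30*np.tan(t-np.pi/2)-m,0,45)-18*n
    return P+250*u,u,n
def pose(th,b,half,s=15):     # half=44: lower pad under the edge, 9: gripped
    Q,u,n=panel(th); d,e,o=frame(b); return Q-d*(22-s)+e*half,o
E
python3 - <<'E'
from h import *
p,o=pose(0,40,44)
pre=p-6*zc-55*xc
ths=[8,16,24,32,38,42]
chk=[pre+100*zc,pre,p-6*zc]; assert all(bot.ik(c,o) is not None for c in chk)
for t in ths+[42]: assert bot.ik(*pose(t,40+10*t/42,44)) is not None
for t in range(50,108,4): assert bot.ik(*pose(t,t,9)) is not None,t
bot.move_to(pre+90*zc,o); bot.line_to(pre,rate=120,f_stop=10)
hit=bot.line_to(p-6*zc,rate=80,f_stop=8); print("in",hit,bot.current_force(),bot.current_position()-p,bot.current_t())
if not hit:
    for t in ths:
        bot.line_to(*pose(t,40+10*t/42,44),rate=70); print(t,np.round(bot.current_force(),1))
    bot.line_to(*pose(50,50,9),rate=40); print("preclose",bot.current_force())
for n in("top","side"):
    q,d=bot.grab_frame(n); cv2.imwrite(f"pics/{n}5.png",q[:,:,::-1])
print(bot.current_t())
a,b=cv2.imread("pics/top5.png")[140:340,60:400],cv2.imread("pics/side5.png")
o=np.zeros((450,800,3),np.uint8); o[:235,:400]=cv2.resize(a,(400,235)); o[:300,400:]=cv2.resize(b,(400,300)); cv2.imwrite("pics/crop5.png",o)
E
```

```text
in False [ 0.59585081 -0.88548909  0.55354795] [ 0.09554224  0.02986879 -5.92840296] 30.9333
8 [-0.3  1.  -3.3]
16 [-1.2  3.4 -2.6]
24 [-0.4  5.1 -0.4]
32 [-0.4  3.4 -2. ]
38 [ 0.4  2.1 -1.7]
42 [-0.   2.5 -0.8]
preclose [-0.54076628  1.97112422 -0.81809528]
34.8083
```

View pics/crop5.png

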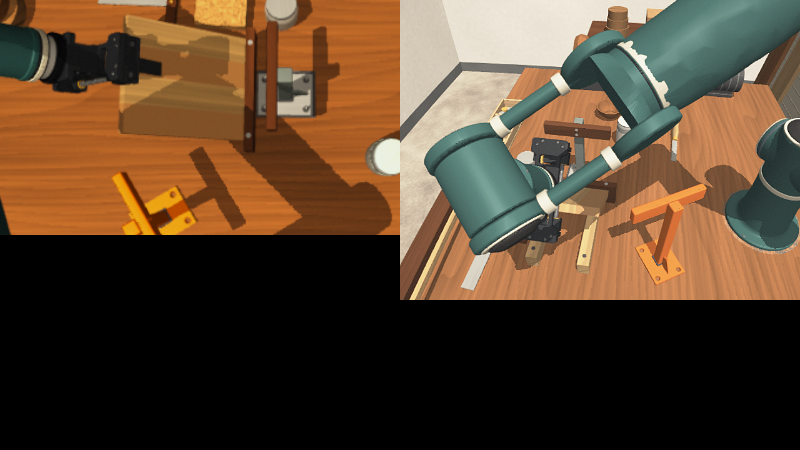

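The panel is lifted on the lower finger with its foot at the stop, and the upper finger is clear above it. Now I close gently and carry it over.

```bash
python3 - <<'E'
from h import *
bot.gripper_close(12); print("w",bot.current_width(),bot.current_force(),bot.current_t())
if 15<bot.current_width()<24:
    for t in (56,63,70,77,84,90,96,101,103):
        bot.line_to(*pose(t,t,9),rate=60); print(t,np.round(bot.current_force(),1),round(bot.current_width(),1))
    for t in(104.5,106,107):
        hit=bot.line_to(*pose(t,t,9),rate=25,f_stop=4); print(t,hit,np.round(bot.current_force(),1))
        if hit: break
for n in("top","side"):
    q,d=bot.grab_frame(n); cv2.imwrite(f"pics/{n}6.png",q[:,:,::-1]); np.savez(n+"6.npz",p=q,d=d)
print(bot.current_t())
a,b=cv2.imread("pics/top6.png")[100:340,60:400],cv2.imread("pics/side6.png")
o=np.zeros((300,800,3),np.uint8); o[:282,:400]=cv2.resize(a,(400,282)); o[:300,400:]=cv2.resize(b,(400,300)); cv2.imwrite("pics/crop6.png",o)
E
```

```text
w 18.075278391611956 [ 0.57913934  2.93983335 -0.27635715] 35.8667
56 [0.  1.9 1. ] 17.7
63 [0.2 1.9 2.2] 17.7
70 [-0.6  2.   2.8] 17.6
77 [-0.   0.9  3.6] 17.9
84 [-0.4  0.5  5.3] 17.8
90 [-0.6 -0.4  6.3] 18.0
96 [-0.8 -0.9  5.2] 18.0
101 [-0.  -2.1  5.6] 17.5
103 [ 0.1 -1.9  6.3] 17.9
104.5 False [ 0.  -1.   5.5]
106 False [ 0.5 -0.8  6.2]
107 False [-0.6 -0.1  6.3]
42.1917
```

View pics/crop6.png

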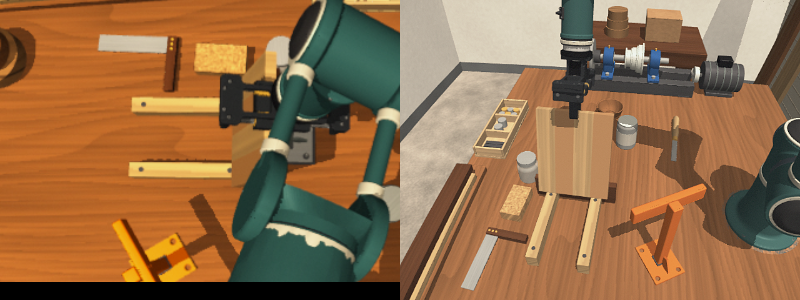

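```bash
python3 - <<'E'
from h import *
f0=bot.current_force()[1]
for t in np.arange(107.5,111.1,.5):
    bot.line_to(*pose(t,t,9),rate=15); f=bot.current_force(); print(t,np.round(f,1),np.round(bot.current_ft_torque(),2))
    if f[1]-f0>3: break
n="side"; q,d=bot.grab_frame(n); X=cloud(n,d); h=X[...,2]; p=q.astype(int)
rel=X-O0; x,y=rel@xc,rel@yc
m=(h>90)&(h<245)&(x>-40)&(x<60)&(abs(y)<105)&(p[...,0]>120)&(p[...,0]-p[...,2]>25)
A=np.c_[h[m],y[m],np.ones(m.sum())]; c=np.linalg.lstsq(A,x[m],rcond=None)[0]
print("face lean deg",np.degrees(np.arctan(c[0])),"yaw",np.degrees(np.arctan(c[1])),"x at z45",c@[45,0,1],"z241",c@[241,0,1],"y",np.percentile(y[m],[1,99]),m.sum(),bot.current_t())
E
```

```text
107.5 [0.  0.2 6.3] [ 0.23 -0.01 -0.02]
108.0 [0.3 0.5 5.6] [ 0.18 -0.09  0.  ]
108.5 [ 0.3 -0.8  5.5] [ 0.16  0.01 -0.01]
109.0 [0.8 0.1 5.6] [ 0.15 -0.04  0.03]
109.5 [-0.3 -0.6  6.3] [0.2  0.04 0.12]
110.0 [0.3 0.6 6.5] [0.15 0.   0.  ]
110.5 [-0.3 -0.6  6.4] [ 0.16 -0.02  0.06]
111.0 [ 0.8 -0.5  6.8] [ 0.2  -0.05  0.03]
face lean deg 20.901991575856872 yaw -0.06893330242558314 x at z45 -30.99706997597207 z241 43.85585846271928 y [-98.72037356  97.3352186 ] 10472 44.5083
```

The fit shows the panel at 21° of lean, past where the crossbar should be, with almost no force felt. The panel has probably tipped the light rest back, so I ease back slowly and check.

```bash
cat >> h.py <<'E'
def face():
    q,d=bot.grab_frame("side"); X=cloud("side",d); h=X[...,2]; p=q.astype(int); rel=X-O0; x,y=rel@xc,rel@yc
    m=(h>90)&(h<230)&(x>-40)&(x<60)&(abs(y)<105)&(p[...,0]>120)&(p[...,0]-p[...,2]>25)
    A=np.c_[h[m],y[m],np.ones(m.sum())]; c=np.linalg.lstsq(A,x[m],rcond=None)[0]; L=np.arctan(c[0])
    print("lean",np.degrees(L).round(1),"yaw",np.degrees(np.arctan(c[1])).round(2),"front x at z45",(c@[45,0,1]+18/np.cos(L)).round(1),"z241",(c@[241,0,1]+18/np.cos(L)).round(1),"y",np.percentile(y[m],[1,99]).round(1))
    return q,d
E
python3 - <<'E'
from h import *
for t in np.arange(110,103.9,-1):
    bot.line_to(*pose(t,t,9),rate=15); print(t,np.round(bot.current_force(),1),np.round(bot.current_ft_torque(),2)[0])
q,d=face(); cv2.imwrite("pics/side7.png",q[:,:,::-1])
q2,d=bot.grab_frame("top"); np.savez("top7.npz",p=q2,d=d); cv2.imwrite("pics/top7.png",q2[:,:,::-1]); print(bot.current_t())
a,b=q2[100:300,200:400,::-1],q[80:330,200:450,::-1]
o=np.zeros((400,800,3),np.uint8); o[:,:400]=cv2.resize(a,(400,400)); o[:,400:]=cv2.resize(b,(400,400)); cv2.imwrite("pics/crop7.png",o)
E
```

```text
110.0 [1.4 0.3 5.3] 0.19
109.0 [1.1 1.8 4.3] 0.29
108.0 [0.8 2.3 2.6] 0.36
107.0 [0.8 3.2 0.4] 0.46
106.0 [ 1.   0.  -1.7] 0.14
105.0 [-0.4  0.9 -4. ] 0.06
104.0 [ 0.7  0.8 -3.9] -0.08
lean 14.4 yaw -0.09 front x at z45 -9.9 z241 40.4 y [-99.3  96.9]
47.4917
```

View pics/crop7.png

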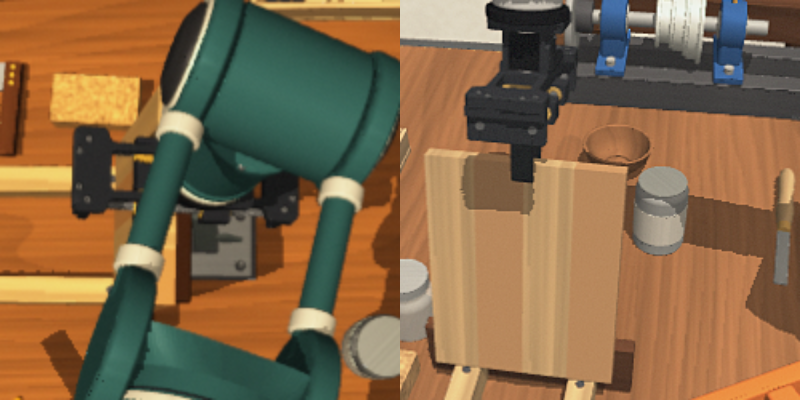

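```bash
python3 - <<'E'
from h import *
for f in("top2","top7"):
    z=np.load(f+".npz"); X=cloud("top",z["d"]); rel=X-O0; x,y,h=rel@xc,rel@yc,X[...,2]; p=z["p"].astype(int)
    m=(x>60)&(x<140)&(y<0)&(y>-50)&(h>7)&(h<30)&(abs(p[...,0]-p[...,2])<40)
    A=np.c_[x[m],y[m],np.ones(m.sum())]; c=np.linalg.lstsq(A,h[m],rcond=None)[0]; print(f,m.sum(),"slope",c[:2].round(3),"z at 125,-30",(c@[125,-30,1]).round(1),"at 90",(c@[90,-30,1]).round(1),"x",np.percentile(x[m],[1,99]).round(1),"y",np.percentile(y[m],[1,99]).round(1))
E
```

```text
top2 504 slope [-0.03   0.095] z at 125,-30 11.4 at 90 12.4 x [ 63.3 135.1] y [-44.6  -1.7]
top7 504 slope [-0.024  0.098] z at 125,-30 11.3 at 90 12.1 x [ 63.3 135.1] y [-44.9  -1.7]
```

The rest is seated exactly as before. I set the foot down, ease the panel onto the crossbar, release and back off.

```bash
python3 - <<'E'
from h import *
dz=0
while bot.current_force()[2]<-1 and dz<4:
    dz+=.5; p,o=pose(104,104,9); bot.line_to(p-dz*zc,o,rate=10)
print("dz",dz,np.round(bot.current_force(),1))
f=lambda: np.mean([bot.current_force() for _ in range(6) if bot.sleep(.02) is None],0)
f0=f()
for t in(104.7,105.2,105.7,106.0):
    p,o=pose(t,t,9); bot.line_to(p-dz*zc,o,rate=12); g=f(); print(t,g.round(1))
    if g[1]-f0[1]>1: break
face(); 
bot.ungrasp(); print("open",bot.current_force(),bot.current_t())
d,e,o=frame(t); P=np.array(bot.current_position()); bot.line_to(P-d*70,rate=60)
face(); bot.line_to(bot.current_position()+np.array([0,0,60]),rate=200)
O=[np.pi,0,np.radians(88.2)]; bot.move_to(C(-290,0,350),O)
q,_=face(); q2,d=bot.grab_frame("top"); np.savez("top8.npz",p=q2,d=d); print(bot.current_t())
o=np.zeros((400,800,3),np.uint8); o[:,:400]=cv2.resize(q2[120:300,220:400,::-1],(400,400)); o[:,400:]=cv2.resize(q[80:330,200:450,::-1],(400,400)); cv2.imwrite("pics/crop8.png",o)
p=q2.astype(int); X=cloud("top",d); h=X[...,2]; rel=X-O0; x,y=rel@xc,rel@yc
rect("top",(h>233)&(h<249)&(x>30)&(x<90)&(p[...,0]<150)&(p[...,0]-p[...,2]>20),241,"bar")
m=(x>60)&(x<140)&(y<0)&(y>-50)&(h>7)&(h<30)&(abs(p[...,0]-p[...,2])<40); A=np.c_[x[m],y[m],np.ones(m.sum())]; c=np.linalg.lstsq(A,h[m],rcond=None)[0]; print("plate z",(c@[125,-30,1]).round(1),(c@[90,-30,1]).round(1))
E
```

```text
dz 1.0 [-1.1 -0.4 -0.2]
104.7 nan
  return _methods._mean(a, axis=axis, dtype=dtype,
  ret = ret.dtype.type(ret / rcount)
Traceback (most recent call last):
IndexError: invalid index to scalar variable.
```

```bash
python3 - <<'E'
from h import *
dz=1.0
def f():
    L=[]
    for _ in range(5): bot.sleep(.02); L.append(bot.current_force())
    return np.mean(L,0)
f0=f(); print(f0.round(1))
for t in(105.2,105.7,106.0):
    p,o=pose(t,t,9); bot.line_to(p-dz*zc,o,rate=12); g=f(); print(t,g.round(1))
    if g[1]-f0[1]>1: break
face(); 
bot.ungrasp(); print("open",bot.current_force(),bot.current_t())
d,e,o=frame(t); P=np.array(bot.current_position()); bot.line_to(P-d*70,rate=60)
face(); bot.line_to(bot.current_position()+np.array([0,0,60]),rate=200)
O=[np.pi,0,np.radians(88.2)]; bot.move_to(C(-290,0,350),O)
q,_=face(); q2,d=bot.grab_frame("top"); np.savez("top8.npz",p=q2,d=d); print(bot.current_t())
o=np.zeros((400,800,3),np.uint8); o[:,:400]=cv2.resize(q2[120:300,220:400,::-1],(400,400)); o[:,400:]=cv2.resize(q[80:330,200:450,::-1],(400,400)); cv2.imwrite("pics/crop8.png",o)
p=q2.astype(int); X=cloud("top",d); h=X[...,2]; rel=X-O0; x,y=rel@xc,rel@yc
rect("top",(h>233)&(h<249)&(x>30)&(x<90)&(p[...,0]<150)&(p[...,0]-p[...,2]>20),241,"bar")
m=(x>60)&(x<140)&(y<0)&(y>-50)&(h>7)&(h<30)&(abs(p[...,0]-p[...,2])<40); A=np.c_[x[m],y[m],np.ones(m.sum())]; c=np.linalg.lstsq(A,h[m],rcond=None)[0]; print("plate z",(c@[125,-30,1]).round(1),(c@[90,-30,1]).round(1))
E
```

```text
[-2.3 -1.1  5.2]
105.2 [-2.5 -1.8  5.6]
105.7 [-2.8 -1.8  5.8]
106.0 [-2.7 -1.1  6.3]
lean 16.2 yaw -0.12 front x at z45 -9.8 z241 47.0 y [-99.   97.1]
open [0.77029176 0.64819223 1.60091338] 50.95
lean 16.2 yaw -0.11 front x at z45 -9.9 z241 47.0 y [-99.2  96.9]
lean 16.2 yaw -0.14 front x at z45 -10.0 z241 47.1 y [-99.8  57.2]
54.8833
bar top c [550.3 -85.4] size [ 30.  179.7] long-axis deg 177.91 px 325 mean [546.3 -74.1]
plate z 11.4 12.0
```

View pics/crop8.png

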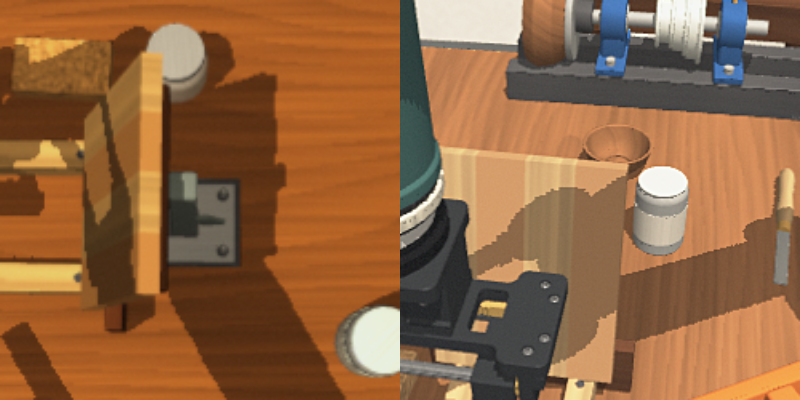

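The panel leans at 16.2° on the crossbar (front face at x 47 at the bar's top edge), square to 0.2° and centred, and the pose did not change on release. The rest plate is flat on the steel plate, the bystanders are in place, and the arm is clear. I hand the job in.

```bash
python3 -c "
from rig import bot
print(bot.job_done(),bot.current_t())"
```

```text
the job is handed in; nothing more can be done
the job is handed in; nothing more can be done
```

I handed the job in at about 55 s: the rest is home on the studs, and the panel leans square and centred on its crossbar with its foot on the bearers at the stop; while leaning the panel over I pushed too far and briefly tipped the light rest back, then eased it back and saw it reseat flat before letting go.

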